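# Blow out the vacuum seeder's air screen with a two-speed duster

### The job

Pick up the cordless air duster by its grip, bring its nozzle centred and square to within a few centimetres of the round air screen on the vacuum seeder, without touching the seeder, and squeeze the trigger past its first pressure point to full blast for a good second. Open seed is about, so never go past the pressure point anywhere else: carry the duster with the trigger only in its soft first stage. Then set it gently back flat on its side on the rubber mat and let go, leaving the pot, jar and dibber as they are.

Things in the scene. Friction and masses are not known exactly. Their poses are not given: they have to be found in the camera images.
- gun: Cordless air duster, grey and black plastic pistol, about 0.47 kg, lying on its side. Origin: on its underside, below the grip's middle (its centre of mass is within 15 mm of there). x points forward (nozzle), y down the handle, z up out of the side it shows. Its middle plane is z = 24 mm. Battery foot: x -45 to 35, y 65 to 100, z 0 to 48 mm.
- first_stage (a joint): First (soft) stage of the trigger: 0 m let go, 0.007 m at the pressure point. The spring takes 4.5 N at the start and 7 N at the end of it. The trigger slides straight back (to the gun's -x).
- second_stage (a joint): Second stage of the trigger: stays 0 until the squeeze exceeds 13 N at the pressure point, then grows to 0.006 m (fully squeezed) at 17 N; above about 0.004 m it blows at full. It springs back to 0 when the squeeze is eased. At a 53 mm grip the squeeze may be anything from 7 to 13 N.
- nozzle_tip (a point): Centre of the nozzle's mouth, at (170, -54, 24) mm in the gun's frame. The barrel is 48 mm thick and runs along the gun's x from -60 to 75 mm at y = -54 mm; then a taper and a nozzle 15 mm thick to x = 170 mm.
- trigger_face (a point): Middle of the trigger's front face, at (30, 0, 24) mm in the gun's frame when let go; trigger y -17 to 17, z 13 to 35 mm. The jaws close along x on this face and the back of the handle: 60 mm apart with the trigger let go, 53 mm at the pressure point, 47 mm fully squeezed.
- handle_back (a point): Middle of the back of the handle, at (-30, 0, 24) mm in the gun's frame. The handle spans x -30 to 8, y -33 to 65, z 8 to 40 mm.
- seeder: Bench vacuum seeder, fixed: grey steel box 220 (x) by 260 (y) by 205 (z) mm with a drilled seed plate on top, its aluminium frame 6 mm wider all round. Origin: centre of its underside. The face with the round air screen looks to its +x.
- screen (a point): Centre of the air screen at the mouth of its round steel rim (88 mm across outside, 74 mm inside, standing 12 mm proud of the face), 100 mm above the bench. x points straight out of the screen, z up.
- mat: Grey rubber bench mat, fixed, 260 (x) by 340 (y) by 3 mm; origin: centre of its underside, on the bench. The duster starts on it and goes back on it.
- pot: Empty terracotta pot 96 mm across, 78 mm high, standing on the bench; origin: centre of its foot. To be left alone.
- seed_jar: Seed jar 60 mm across, 75 mm high, standing; origin: centre of its underside. To be left alone.
- dibber: Wooden hand dibber with a T handle and steel point, 150 mm long, lying; origin: under its middle. To be left alone.

How it is judged (in metres and radians):
On the way, in this order (a step that is already met when the one before it is completed fails the run):
1. the duster is lifted clear of the mat (origin 40 mm up), short of the second stage (height (world z) of gun above 0.04 m and value of joint second_stage below 0.002 m), for 0.2 s.
2. full blast (second stage past 4 mm) for 0.8 s with the nozzle 5 to 70 mm in front of the screen, within 20 mm of its middle and 0.2 rad of square (value of joint second_stage above 0.004 m and x of nozzle_tip in the frame of screen between 0.005 and 0.07 m and y of nozzle_tip in the frame of screen between -0.02 and 0.02 m and z of nozzle_tip in the frame of screen between -0.02 and 0.02 m and angle between the x axis of gun and the x axis of seeder, either way round below 0.2 rad), for 0.8 s.
3. set down, not dropped: the fingers still hold the duster as its underside comes within 9 mm of the mat (height (world z) of gun below 0.012 m and contact force between the fingers and gun above 1 N), for 0.05 s.
At the end, for the whole second after the job is handed in: The duster lies still and flat on its side (within 0.08 rad, underside within 5 mm of the mat's top), its grip over the rubber mat, with both stages of the trigger let go (height (world z) of gun between -0.001 and 0.008 m and angle between gun's own z axis and vertical below 0.08 rad and x of gun in the frame of mat between -0.13 and 0.13 m and y of gun in the frame of mat between -0.17 and 0.17 m and value of joint first_stage below 0.002 m and value of joint second_stage below 0.001 m and linear speed of gun below 0.02 m/s and angular speed of gun below 0.1 rad/s); the robot touches nothing.
It fails at once if the trigger goes past the pressure point (second stage over 2 mm) with the nozzle more than 100 mm from the middle of the screen (value of joint second_stage above 0.002 m and distance between nozzle_tip and screen above 0.1 m).
It fails at once if the duster or the robot knocks the seeder (over 3 N) (contact force between any of gun, the arm, the fingers and seeder above 3 N).
It fails at once if the pot, jar or dibber is moved more than 15 mm (distance of any of pot, seed_jar, dibber from where it was at the start of the episode above 0.015 m).
It also fails if it takes over 43 s, if anything falls off the work surface, if the arm or the gripper's body presses on something with over 40 N, if the wrist force passes 120 N, or if a joint passes its speed limit or range.

### The arm

A 6-joint arm with a two-finger parallel gripper is mounted at the origin on the work surface. World frame = base frame: x ahead of the robot, y to its left, z up, the work surface at z = 0. Lengths are in mm, angles in rad, forces in N, time in s.
With the tool pointing down it reaches from about 350 to 875 mm from the base axis. Payload 4.2 kg.
Tool frame: the origin (TCP) lies between the finger pads; the fingertips stand 11 mm ahead of it and the grasp point (between the pads) lies 8 mm behind it; z points along the fingers, y is the direction in which the jaws open and shut (so a half turn about z gives the same grasp; the last joint's range is limited). The gripper opens to 85 mm and grips with 20 to 120 N. Pads are 22 mm wide; open, the fingers measure 114 mm over their backs; the gripper's body (76 mm by 85 mm) begins 54 mm behind the grasp point. The pads swing forward as they close: fully open they stand 13 mm farther back than shut.
Start: joints at [1.446, 0.385, 0.008, 0, -1.194, -0.259], TCP at [233.996, 579.521, 242.312] pointing down, gripper open.
Joint ranges: [-3.14, 3.14], [-1.21, 2.06], [-1.07, 1.41], [-3.16, 2.05], [-2.99, -0.16], [-3.1, 3.1]. Speed limits (rad/s): [2.79, 2.79, 3.14, 3.14, 3.14, 3.14].

### API

Orientations are given as a unit quaternion [x, y, z, w].
In Python, from bench import * gives the robot as it stands.
- The arm moves only by the tool servo_tool, never from a script. Its argument "rows" is a list of rows, each a list of 7 numbers: the opening, from 0 (shut) to 1 (fully open), then the shift along the tool's x, y, z in cm, then the turn, a rotation vector about the tool's x, y, z in degrees. A call has 1 to 12 rows; each row shifts and turns the commanded pose from where the row before left it, along the tool's axes as they then stand; what a row does not reach is not made up. A row lasts 1/10 s, in which the tool goes at most 50 mm and 8.59 degrees, less where a joint would pass 70% of its speed; a pose out of reach is approached as far as the arm can. A call is refused whole if a number of a shift passes 5 or a number of a turn 8.59, either way. A call with a gripper value outside its range is refused whole. The fingers move at their own pace and stop on an object; the grip force is fixed at half the most. Time passes only in rows, so rows that do not move let the fingers close. It gives the time, the measured TCP pose, the force and the opening at its end, in the units of the state.
- read_state(): the state, without advancing time (a new reading comes with each control period).
- get_image(name): name is "side" or "top"; returns a dict with "image" (420x560x3 uint8, red, green, blue), "mtx" (3x3 intrinsics, pixels), "extrinsics" (4x4, takes a point from camera to world coordinates). Camera axes: x right, y up, looking along -z (the intrinsics and any distortion apply to the point x, -y, -z); pixel columns grow to the right and rows downward; lengths in mm; the calibration is good to about 2 mm. A picture is of the moment at which its call begins. There is no depth.
- job_done(): hands the job in, once; it reports no verdict.
The state is a dict: "clock": time; "joints": joint angles; "joint_vel": joint speeds; "joint_efforts": joint torques, N m; "position": TCP position; "ee_rot": TCP orientation; "contact_force": force on the tool from outside, world axes, zero at the start; "wrist_torque": the same for the moment, N m; "gripper_width": finger opening in mm.
Only numpy, scipy, OpenCV 4.12 (cv2) and the standard library are available. Lean on these libraries where they do the work, as an engineer would, in place of code of your own. Each camera call takes 0.05 s, during which the arm holds its last target. There are 200 camera calls.

## Working session

There is one attempt and no reset: what is moved stays moved. The work goes in short steps, Python scripts to look and compute and a tool call to move; the robot and the scene stay as the last step left them, time stands still between calls to the robot, and variables do not carry over. Pictures are saved under pics/ and viewed, about 8 in all and at most 12, crops included, and the job is handed in when it is done.

Besides the shell and the picture viewer there is one more tool, called after "Emit:" as name(argument=value, ...) on one line, values as JSON. servo_tool: Moves the arm, as the interface text tells. Its arguments: {"type":"object","properties":{"rows":{"type":"array","items":{"type":"array","items":{"type":"number"}}}},"required":["rows"]}

```bash
mkdir -p pics; ls
python3 - <<'E'
from bench import *
import cv2,pickle
s=read_state();print(s)
d={}
for n in("top","side"):
    g=get_image(n);d[n]=g
    cv2.imwrite(f"pics/{n}0.png",g["image"][:,:,::-1]);print(n,g["mtx"],g["extrinsics"],[k for k in g])
pickle.dump(d,open("c0.pkl","wb"))
E
```

```text
pics
{'clock': 0.0, 'joints': array([ 1.44559085e+00,  3.85555495e-01,  6.61019875e-03, -5.14823110e-04,
       -1.19401178e+00, -2.58640380e-01]), 'joint_vel': array([ 0.00209981,  0.00028702,  0.00015538,  0.00063565, -0.00018833,
        0.00101182]), 'joint_efforts': array([ 1.10946810e-03, -3.92283905e+01,  1.88398468e+01,  4.18609142e+00,
       -4.64784389e-03, -8.67514807e-07]), 'position': array([233.79833505, 579.00581352, 241.21374512]), 'ee_rot': array([ 9.81620538e-01, -1.90839974e-01, -1.66693543e-04,  1.09392308e-03]), 'contact_force': array([-0.37723379,  0.28169105, -1.00359823]), 'wrist_torque': array([0.0137874 , 0.00865568, 0.0216408 ]), 'gripper_width': 85.40469685128173}
top [[510.70046723   0.         274.66464198]
 [  0.         510.70046723 212.48050546]
 [  0.           0.           1.        ]] [[ 8.91480391e-03  9.98390221e-01 -5.60133294e-02  5.49691466e+02]
 [-9.99647359e-01  1.02992317e-02  2.44761749e-02  3.24033278e+01]
 [ 2.50136679e-02  5.57753765e-02  9.98129963e-01  1.27202188e+03]
 [ 0.00000000e+00  0.00000000e+00  0.00000000e+00  1.00000000e+00]] ['image', 'mtx', 'extrinsics']
side [[396.23731815   0.         282.52150652]
 [  0.         396.23731815 209.70621359]
 [  0.           0.           1.        ]] [[-9.93185161e-01  5.42282688e-02 -1.03162640e-01  5.29019707e+02]
 [-1.16409080e-01 -5.04643400e-01  8.55443724e-01  7.44612421e+02]
 [-5.67111342e-03  8.61623081e-01  5.07516999e-01  5.18894575e+02]
 [ 0.00000000e+00  0.00000000e+00  0.00000000e+00  1.00000000e+00]] ['image', 'mtx', 'extrinsics']
```

View pics/top0.png

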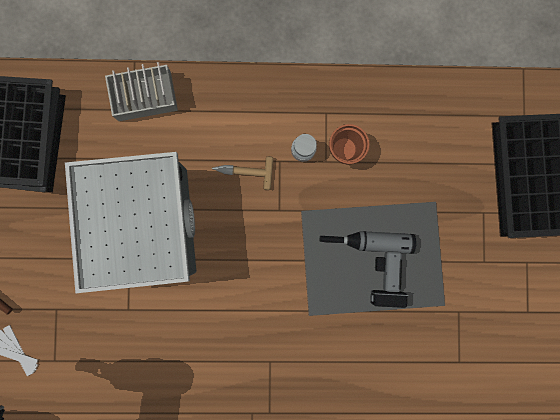

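View pics/side0.png

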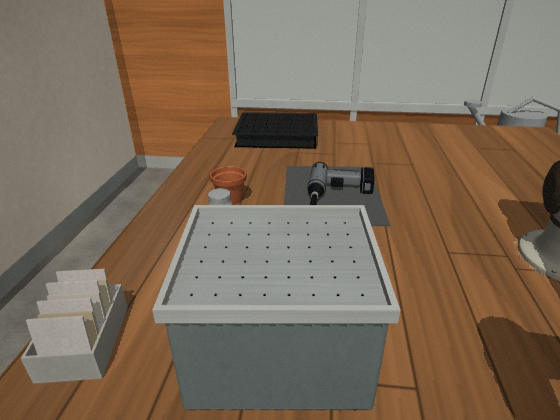

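The top view shows the seeder at left (frame corners about 66,163 / 178,153 / 187,282 / 77,292), with its screen facing right at (188,218). The duster lies at (385,265) with its nozzle pointing left at the seeder. The pot, jar and dibber are to the upper middle, and the side view agrees. Next I'll enlarge the gun and seeder to measure them.

Run:
```python
import cv2,pickle
im=pickle.load(open("c0.pkl","rb"))["top"]["image"][:,:,::-1]
a=cv2.resize(im[220:320,300:450],None,fx=5,fy=5,interpolation=cv2.INTER_CUBIC)
b=cv2.resize(im[145:300,55:205],None,fx=5,fy=3.8,interpolation=cv2.INTER_CUBIC)
cv2.imwrite("pics/gun.png",a);cv2.imwrite("pics/seed.png",b)
```

```text
(no output)
```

View pics/gun.png

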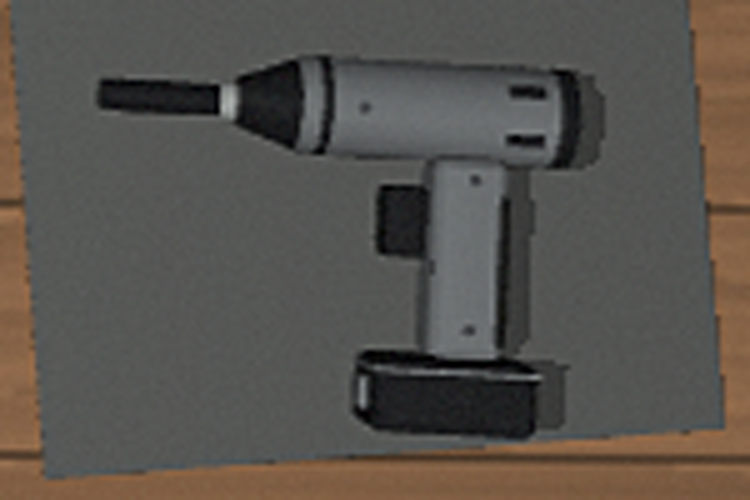

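View pics/seed.png

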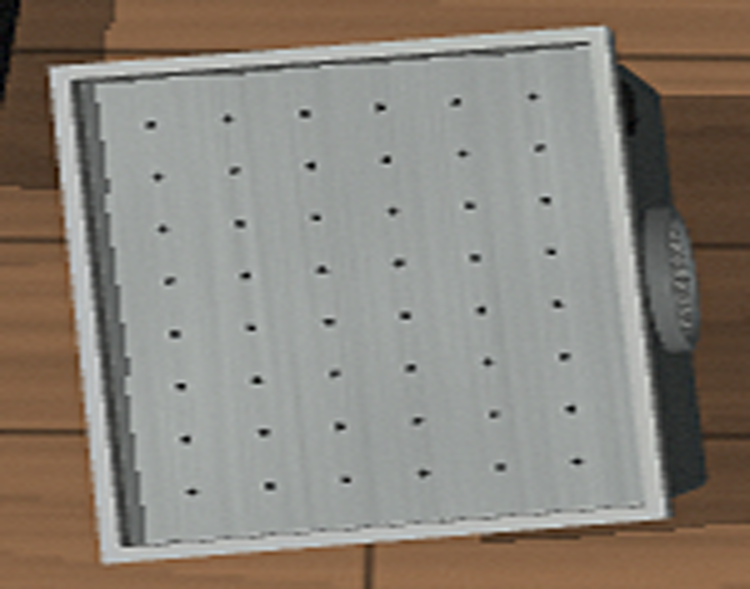

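Emit:
servo_tool(rows=[[0.62, 0, 0, 0, 0, 0, 0], [0.62, 0, 0, 0, 0, 0, 0], [0.62, 0, 0, 0, 0, 0, 0], [0.62, 0, 0, 0, 0, 0, 0], [0.62, 0, 0, 0, 0, 0, 0], [0.62, 0, 0, 0, 0, 0, 0], [0.62, 0, 0, 0, 0, 0, 0]])

```text
clock: 0.8
position: [234.0, 579.5, 242.3]
ee_rot: [0.982, -0.191, 0.0, -0.0]
contact_force: [0.3, 0.5, -0.6]
gripper_width: 53.0
```

The crops give the gun's nozzle tip at pixel (319.6,238.8), barrel rear at (416,243.6), trigger face at (375.5,264), and foot right corners at (408,296) and (407,307). The seeder frame corners are (65,163), (177,152), (188.4,281) and (75.6,293). The 0.62 command gives a width of exactly 53.0 mm. Now I'll fit both poses.

```bash
cat > h.py <<'E'
import numpy as np, pickle
from scipy.optimize import least_squares
from scipy.spatial.transform import Rotation as R
def proj(P,g):
    E=g["extrinsics"];c=(np.asarray(P,float)-E[:3,3])@E[:3,:3]
    K=g["mtx"];return np.c_[K[0,0]*c[:,0]/-c[:,2]+K[0,2],-K[1,1]*c[:,1]/-c[:,2]+K[1,2]]
def place(q,P,z0):
    P=np.asarray(P,float);c,s=np.cos(q[2]),np.sin(q[2])
    return np.c_[q[0]+c*P[:,0]-s*P[:,1],q[1]+s*P[:,0]+c*P[:,1],P[:,2]+z0]
def fit(P,px,g,z0,q0,fs=1):
    px=np.array(px);r=least_squares(lambda q:(proj(place(q,P,z0),g)-px).ravel()/[1]if 0 else (proj(place(q,P,z0),g)-px).ravel(),q0,x_scale=[100,100,1],loss="soft_l1",f_scale=fs)
    return r.x,(proj(place(r.x,P,z0),g)-px).round(1)
E
python3 - <<'E'
from h import *
g=pickle.load(open("c0.pkl","rb"))["top"]
np.set_printoptions(suppress=True,precision=3)
sp=[(65,162.9),(177,152.1),(188.4,281.05),(75.6,293.2)]
for zt in(205,211,217):
    q,r=fit([(-116,136,zt),(116,136,zt),(116,-136,zt),(-116,-136,zt)],sp,g,0,[550,300,-1.6]);print(zt,q,r.tolist())
    s=place(q,[(122,0,100)],0);print("screen",s)
G=[(170,-54,24),(-60,-54,24),(30,0,24),(-45,100,48),(-45,65,48),(-30,15,40)]
px=[(98,94),(578,118),(378,220),(535,437),(541,378),(508,260)]
px=[(300+(a-2)/5,220+(b-2)/5) for a,b in px]
q,r=fit(G,px,g,3,[500,-200,1.57]);print("gun",q,r.tolist());print(place(q,G,3))
print("pads",place(q,[(-30,0,24),(30,0,24),(0,0,24)],3))
# rim check in both views
d=pickle.load(open("c0.pkl","rb"))
E
```

```text
205 [586.905 313.447  -1.46 ] [[0.2, -0.4], [-0.4, -0.3], [0.1, 0.6], [0.1, 0.1]]
screen [[600.344 192.189 100.   ]]
211 [586.726 311.818  -1.461] [[-0.1, -0.7], [-0.1, -0.7], [0.5, 0.9], [-0.2, 0.5]]
screen [[600.128 190.557 100.   ]]
217 [586.587 310.181  -1.46 ] [[-0.5, -1.1], [0.2, -1.1], [0.9, 1.2], [-0.5, 0.9]]
screen [[600.016 188.922 100.   ]]
gun [ 495.552 -275.321    1.521] [[0.3, -0.2], [-2.2, 0.5], [0.3, 0.0], [0.4, 0.9], [-0.2, -2.0], [0.2, 0.0]]
[[ 557.896 -108.2     27.   ]
 [ 546.517 -337.919   27.   ]
 [ 497.036 -245.357   27.   ]
 [ 393.448 -315.318   51.   ]
 [ 428.405 -317.05    51.   ]
 [ 479.086 -304.542   43.   ]]
pads [[ 494.068 -305.284   27.   ]
 [ 497.036 -245.357   27.   ]
 [ 495.552 -275.321   27.   ]]
```

```bash
cat >> h.py <<'E'
def delta(s,p,yaw):
    """shift in tool axes (cm) and turn about tool z (deg); yaw = wanted heading of gun x (=-tool y)"""
    r=R.from_quat(s["ee_rot"]);y=-r.apply([0,1,0]);h=np.arctan2(y[1],y[0])
    r0=R.from_matrix(np.array([[-np.sin(h)*-1*-1,-np.cos(h),0],[np.cos(h),-np.sin(h),0],[0,0,-1]]))if 0 else r
    return r0.inv().apply(np.array(p)-s["position"])/10, -np.degrees((yaw-h+np.pi)%(2*np.pi)-np.pi)
E
python3 - <<'E'
from h import *
from bench import *
np.set_printoptions(suppress=True,precision=3)
q=[495.552,-275.321,1.521];c=place(q,[(-3.5,0,0)],0)[0]
s=read_state();print(c,delta(s,[c[0],c[1],120],1.521))
# after turn by +? deg in place
t=delta(s,[0,0,0],1.521)[1];s["ee_rot"]=(R.from_quat(s["ee_rot"])*R.from_euler("z",t,degrees=True)).as_quat()
print(delta(s,[c[0],c[1],120],1.521),delta(s,[c[0],c[1],242.3],1.521))
E
```

```text
[ 495.378 -278.817    0.   ] (array([56.375, 69.803, 12.23 ]), np.float64(-19.13705854483375))
(array([30.376, 84.427, 12.23 ]), np.float64(2.6948025594041923e-08)) (array([30.377, 84.426,  0.   ]), np.float64(2.6948025594041923e-08))
```

Emit:
servo_tool(rows=[[1, 0, 0, 0, 0, 0, -6.4], [1, 0, 0, 0, 0, 0, -6.4], [1, 0, 0, 0, 0, 0, -6.34], [1, 1.69, 4.69, 0, 0, 0, 0], [1, 1.69, 4.69, 0, 0, 0, 0], [1, 1.69, 4.69, 0, 0, 0, 0], [1, 1.69, 4.69, 0, 0, 0, 0], [1, 1.69, 4.69, 0, 0, 0, 0], [1, 1.69, 4.69, 0, 0, 0, 0], [1, 1.69, 4.69, 0, 0, 0, 0], [1, 1.69, 4.69, 0, 0, 0, 0], [1, 1.69, 4.69, 0, 0, 0, 0]])

```text
clock: 2.0
position: [365.0, 148.5, 242.9]
ee_rot: [1.0, -0.024, 0.001, -0.001]
contact_force: [1.7, 0.4, 0.6]
gripper_width: 85.6
```

Emit:
servo_tool(rows=[[1, 1.69, 4.69, 0, 0, 0, 0], [1, 1.69, 4.69, 0, 0, 0, 0], [1, 1.69, 4.69, 0, 0, 0, 0], [1, 1.69, 4.69, 0, 0, 0, 0], [1, 1.69, 4.69, 0, 0, 0, 0], [1, 1.69, 4.69, 0, 0, 0, 0], [1, 1.69, 4.69, 0, 0, 0, 0], [1, 1.69, 4.69, 0, 0, 0, 0], [1, 1.69, 4.69, 0, 0, 0, 0], [1, 0, 0, 4, 0, 0, 0], [1, 0, 0, 4, 0, 0, 0], [1, 0, 0, 4, 0, 0, 0]])

```text
clock: 3.2
position: [495.8, -279.5, 121.2]
ee_rot: [1.0, -0.026, 0.001, 0.0]
contact_force: [0.4, -0.4, 0.1]
gripper_width: 85.2
```

Emit:
servo_tool(rows=[[1, 0, 0, 0, 0, 0, 0], [1, 0, 0, 0, 0, 0, 0]])

```text
clock: 3.4
position: [496.3, -279.1, 122.9]
ee_rot: [1.0, -0.024, -0.0, 0.0]
contact_force: [0.7, 0.4, 1.4]
gripper_width: 85.1
```

Run:
```python
from h import *
from bench import *
np.set_printoptions(suppress=True,precision=3)
s=read_state();print(s["clock"],s["position"],s["joints"],s["contact_force"],s["wrist_torque"]);print(delta(s,[495.4,-278.8,18.5],1.521))
```

```text
3.4 [ 496.294 -279.097  122.906] [-0.227  0.405 -0.291  0.001 -0.875  1.748] [0.667 0.356 1.418] [-0.053 -0.034 -0.033]
(array([-0.087, -0.034, 10.441]), np.float64(0.04905872384283484))
```

Emit:
servo_tool(rows=[[1, 0, 0, 3, 0, 0, 0], [1, 0, 0, 3, 0, 0, 0], [1, 0, 0, 2, 0, 0, 0], [1, -0.05, 0, 1.3, 0, 0, 0], [1, 0, 0, 1.0, 0, 0, 0], [1, 0, 0, 0, 0, 0, 0], [1, 0, 0, 0, 0, 0, 0]])

```text
clock: 4.1
position: [496.4, -279.0, 20.5]
ee_rot: [1.0, -0.025, 0.001, 0.0]
contact_force: [0.4, 0.4, 1.8]
gripper_width: 85.5
```

Run:
```python
from bench import *
import cv2,numpy as np
s=read_state();print(s["clock"],s["position"],s["contact_force"],s["wrist_torque"],s["gripper_width"])
t=get_image("top")["image"][215:325,300:450,::-1];w=get_image("side")["image"][140:240,270:420,::-1]
cv2.imwrite("pics/g1.png",np.vstack([cv2.resize(t,(400,293)),cv2.resize(w,(400,267))]))
```

```text
4.1 [ 496.3848787  -279.0106184    20.51385382] [0.44653731 0.44834969 1.84105221] [-0.04620916 -0.01432922 -0.030908  ] 85.49049746246531
```

View pics/g1.png

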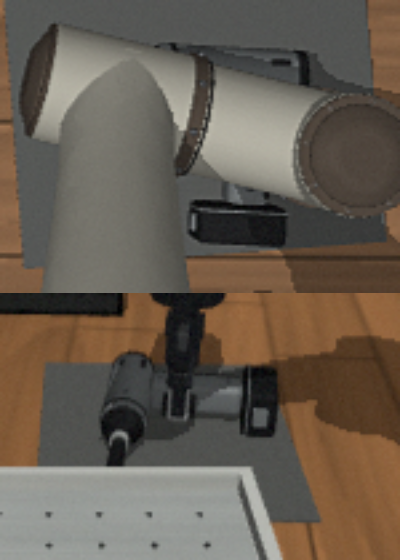

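The fingers straddle the trigger and the handle back without touching anything. I'll lower 2 mm and close in steps to just under 53 mm.

Emit:
servo_tool(rows=[[0.8, 0, 0, 0.2, 0, 0, 0], [0.72, 0, 0, 0, 0, 0, 0], [0.68, 0, 0, 0, 0, 0, 0], [0.65, 0, 0, 0, 0, 0, 0], [0.63, 0, 0, 0, 0, 0, 0], [0.62, 0, 0, 0, 0, 0, 0], [0.62, 0, 0, 0, 0, 0, 0], [0.62, 0, 0, 0, 0, 0, 0]])

```text
clock: 5.0
position: [495.8, -280.3, 18.8]
ee_rot: [1.0, -0.024, 0.001, 0.001]
contact_force: [-2.6, -4.6, 7.2]
gripper_width: 52.9
```

Emit:
servo_tool(rows=[[0.615, 0, 0, 0, 0, 0, 0], [0.615, 0, 0, 0, 0, 0, 0], [0.615, 0, 0, 0, 0, 0, 0]])

```text
clock: 5.3
position: [495.8, -280.4, 18.9]
ee_rot: [1.0, -0.024, 0.001, 0.001]
contact_force: [-2.6, -5.5, 7.1]
gripper_width: 52.5
```

Emit:
servo_tool(rows=[[0.61, 0, 0, 0, 0, 0, 0], [0.61, 0, 0, 0, 0, 0, 0], [0.61, 0, 0, 0, 0, 0, 0]])

```text
clock: 5.6
position: [495.8, -280.6, 19.0]
ee_rot: [1.0, -0.024, 0.001, 0.001]
contact_force: [-2.2, -6.4, 7.5]
gripper_width: 52.3
```

Emit:
servo_tool(rows=[[0.61, 0, 0, -0.5, 0, 0, 0], [0.61, 0, 0, -0.5, 0, 0, 0], [0.61, 0, 0, -0.5, 0, 0, 0], [0.61, 0, 0, -0.5, 0, 0, 0], [0.61, 0, 0, -0.5, 0, 0, 0], [0.61, 0, 0, -0.5, 0, 0, 0], [0.61, 0, 0, 0, 0, 0, 0], [0.61, 0, 0, 0, 0, 0, 0]])

```text
clock: 6.4
position: [495.3, -278.7, 47.4]
ee_rot: [1.0, -0.025, 0.0, -0.0]
contact_force: [-0.4, -0.5, -5.2]
gripper_width: 52.2
```

Run:
```python
from bench import *
import cv2,numpy as np
s=read_state();print(s["clock"],s["position"],s["contact_force"],s["wrist_torque"],s["gripper_width"])
t=get_image("top")["image"][215:325,300:450,::-1];w=get_image("side")["image"][130:230,270:420,::-1]
cv2.imwrite("pics/g2.png",np.vstack([cv2.resize(t,(400,293)),cv2.resize(w,(450,300))[:,:400]]))
```

```text
6.4 [ 495.33820194 -278.66452645   47.42123673] [-0.37405258 -0.53450576 -5.20651132] [-0.05531794  0.06050058 -0.00416048] 52.17425756333873
```

View pics/g2.png

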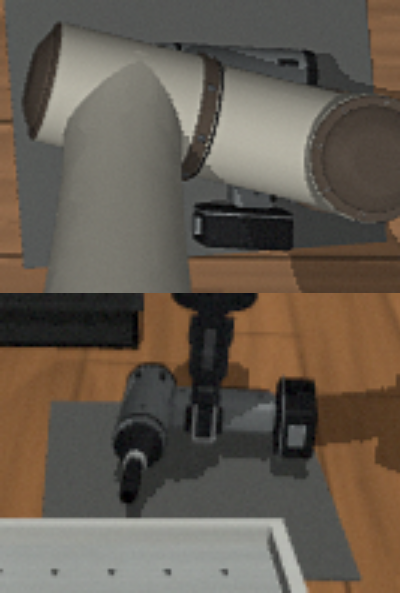

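The duster is lifted clear, with the nozzle and foot visible in the side view. The weight reads 5.2 N and the width 52.2 mm. I'll lift to working height and turn it square to the screen.

Emit:
servo_tool(rows=[[0.61, 0, 0, -0.7, 0, 0, 0], [0.61, 0, 0, -0.8, 0, 0, 0], [0.61, 0, 0, -1, 0, 0, 0], [0.61, 0, 0, -1, 0, 0, 0], [0.61, 0, 0, -1, 0, 0, -2], [0.61, 0, 0, 0, 0, 0, -2.2], [0.61, 0, 0, 0, 0, 0, -3], [0.61, 0, 0, 0, 0, 0, -2], [0.61, 0, 0, 0, 0, 0, 0], [0.61, 0, 0, 0, 0, 0, 0], [0.61, 0, 0, 0, 0, 0, 0]])

```text
clock: 7.6
position: [495.4, -278.8, 92.7]
ee_rot: [0.998, 0.055, 0.0, 0.0]
contact_force: [0.1, -0.0, -3.7]
gripper_width: 52.6
```

Run:
```python
from bench import *
from h import *
import cv2
np.set_printoptions(suppress=True,precision=3)
s=read_state();print(s["clock"],s["position"],s["contact_force"],s["wrist_torque"],s["gripper_width"])
r=R.from_quat(s["ee_rot"]);gx=-r.apply([0,1,0]);print(gx,np.arctan2(gx[1],gx[0]))
g=get_image("side");pickle.dump(g,open("c1.pkl","wb"))
t=s["position"];q=[t[0]+4*gx[0],t[1]+4*gx[1],np.arctan2(gx[1],gx[0])]
P=[(170,-54,24),(170,-54,31.5),(75,-54,24),(35,100,48),(35,65,48),(35,100,0),(35,65,0),(-45,100,48)]
pp=proj(place(q,P,t[2]-16),g);print(pp)
im=g["image"][100:220,280:400,::-1];im=cv2.resize(im,None,fx=5,fy=5,interpolation=cv2.INTER_CUBIC)
print((pp-[280,100])*5)
cv2.imwrite("pics/g3.png",im)
```

```text
7.6 [ 495.404 -278.764   92.659] [ 0.127 -0.03  -3.69 ] [-0.064  0.025  0.008] 52.55677736220569
[-0.11   0.994 -0.   ] 1.6810418929659472
[[324.813 181.791]
 [324.968 178.927]
 [321.646 165.246]
 [379.708 150.4  ]
 [366.319 150.439]
 [377.58  167.192]
 [364.499 167.225]
 [373.838 139.555]]
[[224.067 408.956]
 [224.841 394.633]
 [208.232 326.229]
 [498.539 252.   ]
 [431.595 252.193]
 [487.9   335.959]
 [422.494 336.123]
 [469.191 197.773]]
```

View pics/g3.png

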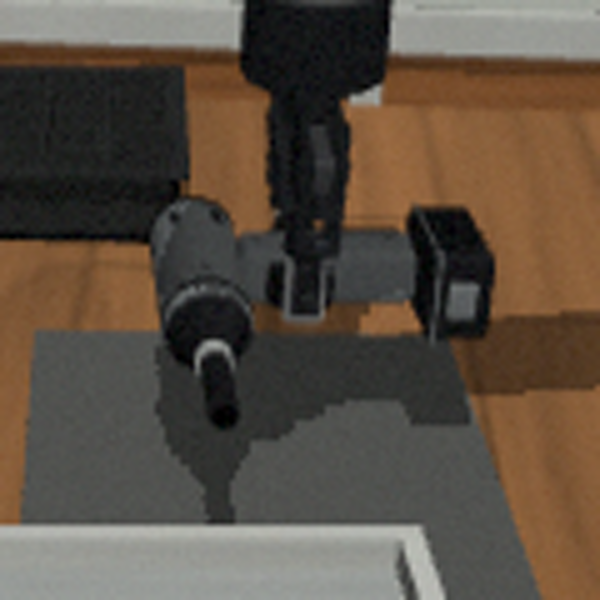

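The picture matches the prediction: mouth seen at about (222,413) against (224,409) predicted, and the foot's right lower corner at (488,335) against (488,336). The duster is held level and square.

Run:
```python
from bench import *
from h import *
np.set_printoptions(suppress=True,precision=3)
s=read_state();t=s["position"];h=1.6816;gx=np.array([np.cos(h),np.sin(h)])
tip=place([t[0]+4*gx[0],t[1]+4*gx[1],h],[(170,-54,24)],t[2]-16)[0]
goal=np.array([600.3,192.0,100])-37*np.r_[gx,0]
print(tip,goal);d=goal-tip;print(delta(s,t+d,h))
```

```text
[529.832 -99.844 100.528] [604.391 155.227 100.   ]
(array([ 10.222, -24.53 ,   0.053]), np.float64(-0.02029330863498279))
```

Emit:
servo_tool(rows=[[0.61, 0.4, -1.0, 0, 0, 0, 0], [0.61, 0.8, -2.0, 0, 0, 0, 0], [0.61, 1.0, -2.4, 0, 0, 0, 0], [0.61, 1.0, -2.4, 0, 0, 0, 0], [0.61, 1.0, -2.4, 0, 0, 0, 0], [0.61, 1.0, -2.4, 0, 0, 0, 0], [0.61, 1.0, -2.4, 0, 0, 0, 0], [0.61, 1.0, -2.4, 0, 0, 0, 0], [0.61, 1.0, -2.4, 0, 0, 0, 0], [0.61, 0.8, -2.0, 0, 0, 0, 0], [0.61, 0.8, -1.6, 0, 0, 0, 0], [0.61, 0.4, -1.1, 0, 0, 0, 0]])

```text
clock: 8.85
position: [570.3, -22.3, 92.4]
ee_rot: [0.998, 0.056, 0.0, -0.0]
contact_force: [-0.2, 0.3, -5.3]
gripper_width: 52.0
```

Emit:
servo_tool(rows=[[0.61, 0, 0, 0, 0, 0, 0], [0.61, 0, 0, 0, 0, 0, 0], [0.61, 0, 0, 0, 0, 0, 0]])

```text
clock: 9.15
position: [569.1, -24.7, 92.2]
ee_rot: [0.998, 0.055, -0.0, 0.0]
contact_force: [-0.2, 0.1, -5.3]
gripper_width: 52.1
```

Run:
```python
from bench import *
from h import *
import cv2
np.set_printoptions(suppress=True,precision=3)
s=read_state();t=s["position"];print(s["clock"],t,s["contact_force"],s["wrist_torque"],s["gripper_width"])
h=1.6816;gx=np.array([np.cos(h),np.sin(h)])
q=[t[0]+4*gx[0],t[1]+4*gx[1],h];P=[(170,-54,24),(75,-54,24)]
g=get_image("top");f=get_image("side");im=g["image"][150:300,120:320,::-1]
print(place(q,P,t[2]-16),(proj(place(q,P,t[2]-16),g)-[120,150])*4,proj(place(q,P,t[2]-16),f))
cv2.imwrite("pics/g4.png",cv2.resize(im,None,fx=4,fy=4,interpolation=cv2.INTER_CUBIC))
```

```text
9.15 [569.142 -24.717  92.161] [-0.183  0.141 -5.266] [-0.111  0.018 -0.013] 52.13343338393746
[[603.57  154.187 100.161]
 [614.075  59.769 100.161]] [[355.695 267.936]
 [520.935 251.314]] [[280.917 241.826]
 [281.354 214.898]]
```

View pics/g4.png

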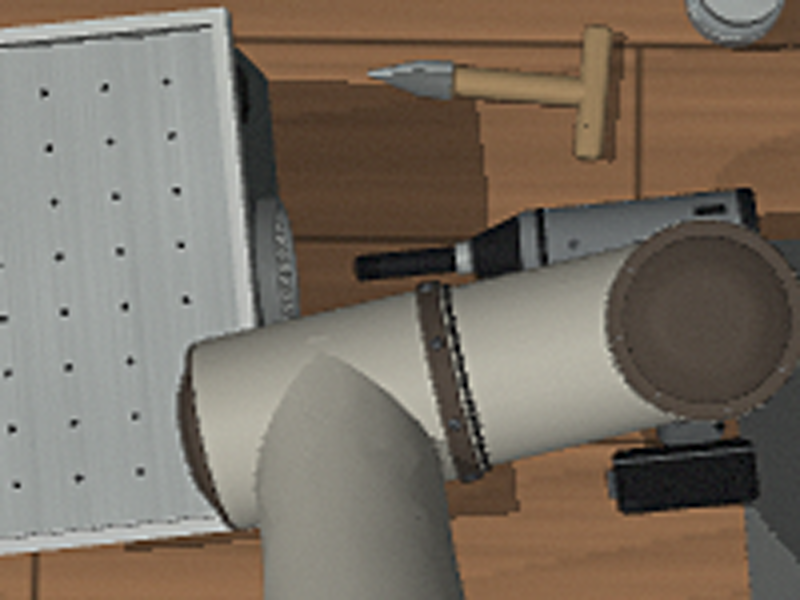

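The nozzle tip is at (355,268) in the crop, exactly as predicted, about 37 mm from the rim and in line with its middle (row about 275 at the screen). Now the full squeeze.

Emit:
servo_tool(rows=[[0.58, 0, 0, 0, 0, 0, 0], [0.555, 0, 0, 0, 0, 0, 0], [0.555, 0, 0, 0, 0, 0, 0], [0.555, 0, 0, 0, 0, 0, 0], [0.555, 0, 0, 0, 0, 0, 0], [0.555, 0, 0, 0, 0, 0, 0], [0.555, 0, 0, 0, 0, 0, 0]])

```text
clock: 9.95
position: [569.6, -23.9, 92.3]
ee_rot: [0.998, 0.055, 0.0, -0.0]
contact_force: [0.6, -0.7, -4.5]
gripper_width: 47.8
```

Emit:
servo_tool(rows=[[0.55, 0, 0, 0, 0, 0, 0], [0.55, 0, 0, 0, 0, 0, 0], [0.55, 0, 0, 0, 0, 0, 0], [0.55, 0, 0, 0, 0, 0, 0], [0.55, 0, 0, 0, 0, 0, 0], [0.55, 0, 0, 0, 0, 0, 0], [0.55, 0, 0, 0, 0, 0, 0], [0.55, 0, 0, 0, 0, 0, 0], [0.55, 0, 0, 0, 0, 0, 0], [0.55, 0, 0, 0, 0, 0, 0], [0.55, 0, 0, 0, 0, 0, 0], [0.55, 0, 0, 0, 0, 0, 0]])

```text
clock: 11.15
position: [569.6, -24.0, 92.3]
ee_rot: [0.998, 0.055, -0.0, -0.0]
contact_force: [0.5, -0.2, -4.5]
gripper_width: 47.5
```

Emit:
servo_tool(rows=[[0.58, 0, 0, 0, 0, 0, 0], [0.6, 0, 0, 0, 0, 0, 0], [0.61, 0, 0, 0, 0, 0, 0], [0.612, 0, 0, 0, 0, 0, 0], [0.612, 0, 0, 0, 0, 0, 0], [0.612, 0, 0, 0, 0, 0, 0], [0.612, 0, 0, 0, 0, 0, 0]])

```text
clock: 11.85
position: [569.6, -24.0, 92.3]
ee_rot: [0.998, 0.055, 0.0, 0.0]
contact_force: [-0.1, -0.5, -4.1]
gripper_width: 52.1
```

The blast held for about 1.7 s at a width of 47.5–47.8 mm, then eased back to 52.1 mm. Now I'll carry it back.

Emit:
servo_tool(rows=[[0.612, -0.3, 1.0, 0, 0, 0, 0], [0.612, -0.7, 2.0, 0, 0, 0, 0], [0.612, -0.9, 2.4, 0, 0, 0, 0], [0.612, -1.0, 2.4, 0, 0, 0, 0], [0.612, -1.0, 2.4, 0, 0, 0, 0], [0.612, -1.0, 2.4, 0, 0, 0, 0], [0.612, -1.0, 2.4, 0, 0, 0, 0], [0.612, -1.0, 2.4, 0, 0, 0, 0], [0.612, -0.9, 2.4, 0, 0, 0, 0], [0.612, -0.8, 2.0, 0, 0, 0, 0], [0.612, -0.5, 1.6, 0, 0, 0, 0], [0.612, -0.3, 1.1, 0, 0, 0, 0]])

```text
clock: 13.05
position: [502.5, -279.4, 92.3]
ee_rot: [0.999, 0.055, -0.0, 0.0]
contact_force: [0.0, 0.1, -5.2]
gripper_width: 52.3
```

Emit:
servo_tool(rows=[[0.612, 0, 0, 0, 0, 0, 2], [0.612, 0, 0, 0, 0, 0, 2.6], [0.612, 0, 0, 0, 0, 0, 2.6], [0.612, 0, 0, 0, 0, 0, 2], [0.612, 0, 0, 0.7, 0, 0, 0], [0.612, 0, 0, 1, 0, 0, 0], [0.612, 0, 0, 1, 0, 0, 0], [0.612, 0, 0, 1, 0, 0, 0], [0.612, 0, 0, 1, 0, 0, 0], [0.612, 0, 0, 0.7, 0, 0, 0], [0.612, 0, 0, 0.5, 0, 0, 0], [0.612, 0, 0, 0, 0, 0, 0]])

```text
clock: 14.25
position: [502.8, -277.8, 32.4]
ee_rot: [1.0, -0.025, -0.001, -0.0]
contact_force: [-0.6, 0.3, -4.9]
gripper_width: 52.8
```

Run:
```python
from bench import *
from h import *
import cv2
np.set_printoptions(suppress=True,precision=3)
s=read_state();t=s["position"];print(s["clock"],t,s["contact_force"],s["wrist_torque"],s["gripper_width"])
r=R.from_quat(s["ee_rot"]);gx=-r.apply([0,1,0]);h=np.arctan2(gx[1],gx[0])
q=[t[0]+4*gx[0],t[1]+4*gx[1],h];P=[(170,-54,24),(35,100,0),(35,65,0),(35,100,48),(-60,-54,0)]
f=get_image("side")
print(h,place(q,P,t[2]-16),(proj(place(q,P,t[2]-16),f)-[270,120])*4.5)
cv2.imwrite("pics/g5.png",cv2.resize(f["image"][120:240,270:420,::-1],None,fx=4.5,fy=4.5,interpolation=cv2.INTER_CUBIC))
```

```text
14.25 [ 502.826 -277.755   32.406] [-0.566  0.263 -4.88 ] [-0.112  0.05  -0.012] 52.793919067346195
1.5209635429721633 [[ 565.426 -106.661   40.406]
 [ 404.893 -233.822   16.406]
 [ 439.849 -235.565   16.406]
 [ 404.893 -233.822   64.406]
 [ 553.969 -336.375   16.406]] [[176.432 368.4  ]
 [452.922 314.338]
 [394.3   310.194]
 [461.621 242.365]
 [213.05  231.888]]
```

View pics/g5.png

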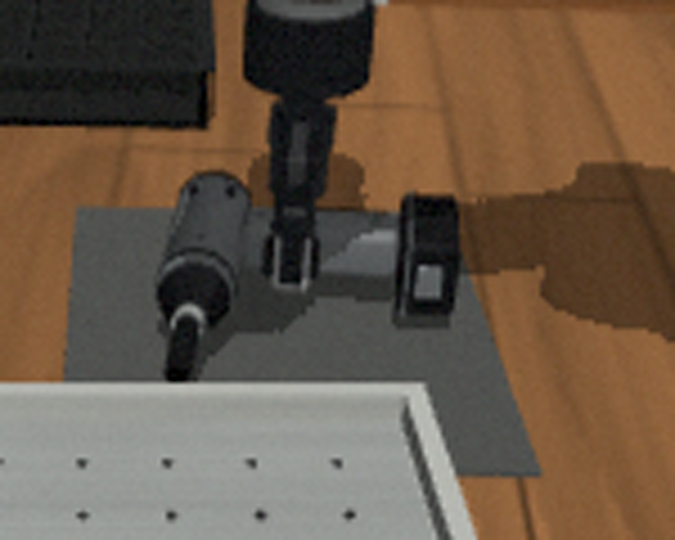

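The duster is level over the mat, and its foot corner matches the prediction at about (455,315). I'll lower it slowly.

Emit:
servo_tool(rows=[[0.612, 0, 0, 0.3, 0, 0, 0], [0.612, 0, 0, 0.3, 0, 0, 0], [0.612, 0, 0, 0.2, 0, 0, 0], [0.612, 0, 0, 0.15, 0, 0, 0], [0.612, 0, 0, 0.1, 0, 0, 0], [0.612, 0, 0, 0.1, 0, 0, 0], [0.612, 0, 0, 0.1, 0, 0, 0], [0.612, 0, 0, 0, 0, 0, 0], [0.612, 0, 0, 0, 0, 0, 0]])

```text
clock: 15.2
position: [503.3, -277.9, 20.8]
ee_rot: [1.0, -0.025, -0.0, 0.0]
contact_force: [-0.8, -0.1, -4.7]
gripper_width: 52.3
```

Emit:
servo_tool(rows=[[0.612, 0, 0, 0.1, 0, 0, 0], [0.612, 0, 0, 0.05, 0, 0, 0], [0.612, 0, 0, 0.05, 0, 0, 0], [0.612, 0, 0, 0, 0, 0, 0]])

```text
clock: 15.6
position: [503.4, -278.0, 19.3]
ee_rot: [1.0, -0.025, 0.0, 0.0]
contact_force: [-1.2, 0.1, -0.3]
gripper_width: 52.3
```

The mat now carries the weight, so I'll let go and retreat.

Emit:
servo_tool(rows=[[0.612, 0, 0, 0.05, 0, 0, 0], [0.612, 0, 0, 0, 0, 0, 0], [0.65, 0, 0, 0, 0, 0, 0], [0.7, 0, 0, 0, 0, 0, 0], [0.8, 0, 0, 0, 0, 0, 0], [1, 0, 0, 0, 0, 0, 0], [1, 0, 0, 0, 0, 0, 0], [1, 0, 0, 0, 0, 0, 0], [1, 0, 0, 0, 0, 0, 0]])

```text
clock: 16.5
position: [503.5, -277.9, 18.4]
ee_rot: [1.0, -0.025, 0.0, 0.0]
contact_force: [-0.0, -0.3, -0.1]
gripper_width: 85.6
```

Emit:
servo_tool(rows=[[1, 0, 0, -1, 0, 0, 0], [1, 0, 0, -2, 0, 0, 0], [1, 0, 0, -4, 0, 0, 0], [1, 0, 0, -4, 0, 0, 0], [1, 0, 0, -4, 0, 0, 0], [1, -4, 0, 0, 0, 0, 0], [1, -4, 0, 0, 0, 0, 0], [1, -4, 0, 0, 0, 0, 0], [1, -1, 0, 0, 0, 0, 0], [1, 0, 0, 0, 0, 0, 0], [1, 0, 0, 0, 0, 0, 0]])

```text
clock: 17.6
position: [374.8, -271.8, 169.2]
ee_rot: [1.0, -0.025, 0.001, 0.001]
contact_force: [-0.4, 0.3, -0.2]
gripper_width: 85.7
```

Run:
```python
from bench import *
import cv2,numpy as np
s=read_state();print(s["clock"],s["position"],s["contact_force"],s["gripper_width"])
t=get_image("top")["image"][120:330,200:460,::-1];w=get_image("side")["image"][130:230,200:420,::-1]
cv2.imwrite("pics/g6.png",np.vstack([cv2.resize(t,(416,336)),cv2.resize(w,(416,189))]))
```

```text
17.6 [ 374.75849058 -271.80121657  169.16664464] [-0.37487912  0.34787395 -0.17673668] 85.6793356163523
```

View pics/g6.png

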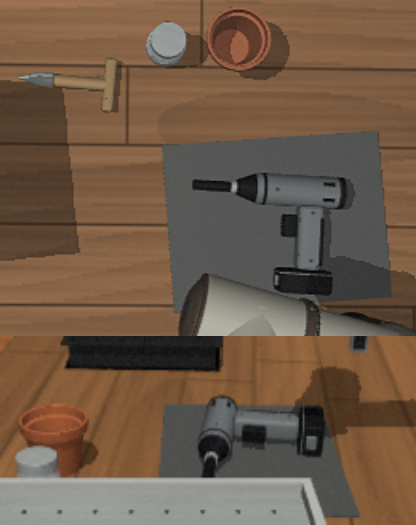

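The duster lies flat on the mat (grip at about (312,235) in the crop), the robot is clear, and the pot, jar and dibber are where they were.

```bash
python3 -c "
from bench import *
print(job_done())"
```

```text
the job is handed in; nothing more can be done
None
```

The job is done and handed in at about 17.7 s of the 43 s allowed; the hand-in reported no verdict.

- **Pick-up and carry:** I gripped the duster at a width of about 52–53 mm. From the width, the second stage stayed under about 1 mm, against the 2 mm limit.
- **Blast:** The nozzle was about 37 mm from the screen, estimated within a few millimetres of its middle and square to it. I squeezed to 47.5–47.8 mm (second stage above 5 mm) for about 1.7 s, then eased back to the soft stage before moving.
- **Set-down:** I lowered the duster until the mat carried its weight, with the fingers still holding it, then opened them and backed away.

**Last checks:** The final picture shows the duster flat on the mat, about 8 mm forward of where it started. The robot is clear of everything, and the pot, jar and dibber look unmoved by eye. The force reading never showed a knock. No check disagreed, but the trigger stages were judged only from the finger opening, since the state gives no direct reading. The final stillness and trigger release were judged from the picture and the open fingers.

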